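# Load a length of waste pipe into the pipe-sawing cradle

## Task

Load the white waste pipe into the sawing cradle, using only the touch of your fingertips and never pinching or lifting it: with the fingertips on top of the pipe, roll it away from you along the deck until it drops into the V trough and stays there. Then push it endways along the trough until its left end is hard against the wooden stop, and last push the steel hold-down arm over until its rubber pad rests on the pipe. Leave the other things on the bench where they are.

Things in the scene. Friction and masses are not known exactly. Their poses are not given: they have to be found in the camera images.
- saw_cradle: Wooden cradle for sawing pipe, 260 (x) x 210 (y) mm, fixed. Origin: centre of its underside, on the bench top. Its x points away from the robot, y to the left along the trough, z up. A level plywood deck, top 50 mm above the origin, reaches from x = -118 to the trough's mouth at x = +44; a lip along its front edge (x = -130 to -118) stands 6 mm above it.
- trough (a point): Middle of the mouth of the 90-degree V trough, level with the deck (cradle x = +62, y = 0, z = 50). The trough runs along the cradle's y through its whole width, 36 mm wide at the mouth, 18 mm deep. Behind it is a level land 50 mm wide, as high as the deck, no fence. A pipe in the trough has its axis 10 mm above this point; rolling on the deck, 20 mm above it.
- stop_face (a point): Point of the stop's face that the middle of the pipe's left end meets (cradle x = +62, y = +80, z = 60). The stop is a wooden block across the left end of the trough, 66 mm (x) by 25 mm (y), top 80 mm above the bench. Pushed home, the pipe's middle is 70 mm to the right of this point.
- pipe: White plastic pipe, 40 mm outside diameter, 140 mm long, about 0.16 kg, loose; starts lying across the deck, roughly parallel to the trough, 30 to 57 mm short of the stop, and rolls freely. Origin: middle of its axis. Its own y runs along the axis (left at the start); x and z turn as it rolls. A thin dark cut line runs round it 40 mm from its right end.
- hold_down (a joint): Angle (rad) of the steel hold-down arm: 0 when it lies level, pointing right, with its pad on the pipe; pi/2 upright; more when it leans outward to the left (1.65 to 1.95 at the start, end of travel 2.0). A stiff hinge: the arm stays where it is left and moves at about 1 to 2 N at its tip.
- hold_down_hinge (a point): Hinge axis of the hold-down arm, on top of the stop, 92 mm above the bench; the axis runs along the cradle's x. The arm swings over the pipe's left end, in the plane across this axis.
- hold_down_tip (a point): Free end of the hold-down arm, 75 mm from the hinge axis, mid-thickness. The arm is a flat steel bar, 20 mm wide along the cradle's x, 6 mm thick. A rubber pad 18 mm across is on its right-hand (later under) side, 55 mm from the hinge; on the other side there sits a 3 mm high screw head, 12 mm across. Arm level: its upper side is 95 mm above the bench.
- tape_measure: Bystander: yellow tape measure on edge, 33 x 81 x 66 mm; origin: centre of its underside.
- pencil: Bystander: flat red carpenter's pencil, 195 mm long; origin: centre of its underside.
- try_square: Bystander: try square lying flat, 183 x 125 x 17 mm; origin: centre of its underside.
- file: Bystander: file with a wooden handle lying flat, 280 mm long; origin: centre of its underside.
- spring_clamp: Bystander: spring clamp lying flat, 62 x 126 x 25 mm; origin: centre of its underside.
- bench_brush: Bystander: bench brush lying in front of the sink, 273 mm long; origin: centre of its underside.

How it is judged:
By the outcome, as a careful person would: the job done as asked, in the order asked, and still so for the second after the job is handed in, with the robot touching nothing.
It also fails if it takes over 53 s, if anything falls off the work surface, if the arm or the gripper's body presses on something with over 40 N, if the wrist force passes 120 N, or if a joint passes its speed limit or range.

## Robot

A 6-joint arm with a two-finger parallel gripper is mounted at the origin on a cart in front of the work surface, level with it; the furniture and walls round the work are solid. World frame = base frame: x ahead of the robot, y to its left, z up, the work surface at z = 0. Lengths are in m, angles in degrees, forces in N, time in s.
With the tool pointing down it reaches from about 0.4 to 0.825 m from the base axis. Payload 7 kg.
Tool frame: the origin (TCP) lies midway between the tips of the shut fingers; the grasp point (between the pads) lies 19 mm behind it; z points along the fingers, y is the direction in which the jaws open and shut (so a half turn about z gives the same grasp; the last joint's range is limited). The gripper opens to 88 mm and grips with 3 to 60 N. Pads are 19 mm wide; open, the fingers measure 130 mm over their backs; the gripper's body (78 mm by 193 mm) begins 47 mm behind the grasp point.
Start: joints at [-50.013, 20.546, 0.682, 0, -70.136, -16.507], TCP at [0.269, -0.619, 0.227] pointing down, gripper open.
Joint ranges: [-176.03, 176.03], [-82.01, 121.73], [-58.28, 71.71], [-173.87, 95.51], [-174.79, -0.11], [-173.66, 173.66]. Speed limits (degrees/s): [136.94, 136.94, 172.46, 180, 180, 180].

## Interface

Orientations are given as [roll, pitch, yaw] about the fixed x, y, z axes, in that order (R = Rz(yaw) Ry(pitch) Rx(roll)).
In Python, from plant import ctrl, snapshot gives the robot as it stands.
- The arm moves only by the shell command python3 -m pendant 'ROWS'. ROWS is JSON, a list of rows, each a list of 7 numbers: the shift along the tool's x, y, z in m, then the turn, a rotation vector about the tool's x, y, z in rad, then the opening, from -1 (shut) to 1 (fully open), so that 0 is half open. In form: [[x, y, z, ax, ay, az, jaw], ...]. A call has 1 to 12 rows; each row is the pose to reach, as a shift and turn from the pose commanded when the call began, along the tool's axes at that moment; what a row does not reach only later rows make up. A row lasts 1/8 s, in which the tool goes at most 62.5 mm and 10.7 degrees, less where a joint would pass 70% of its speed; a pose out of reach is approached as far as the arm can. A call with a gripper value outside its range is refused whole. The fingers move at their own pace and stop on an object; the grip force is fixed at half the most. Time passes only in rows, so rows that repeat a pose let the fingers close. It gives the time, the measured TCP pose, the force and the opening at its end, in the units of the state.
- ctrl.get_obs(): the state, without advancing time (a new reading comes with each control period).
- snapshot(name): name is "scene" or "top" or "wrist"; returns a dict with "image" (384x512x3 uint8, blue, green, red), "mtx" (3x3 intrinsics, pixels), "eye" and "attitude" of the camera in the world; the wrist camera has in their place "tool_from_camera" (4x4, takes a point from camera to tool coordinates, whose origin is the TCP and whose axes are the flange's). Camera axes: x right, y up, looking along -z (the intrinsics and any distortion apply to the point x, -y, -z); pixel columns grow to the right and rows downward; lengths in m; the calibration is good to about 2 mm. A picture is of the moment at which its call begins: read the wrist's pose just before it. There is no depth.
- ctrl.close_job(): hands the job in, once; it reports no verdict.
The state is a dict: "clock": time; "joint_pos": joint angles; "qvel": joint speeds; "tau": joint torques, N m; "tool_pos": TCP position; "orientation": TCP orientation; "force": force on the tool from outside, world axes, zero at the start; "moment": the same for the moment, N m; "opening": finger opening in m.
Only numpy, scipy, OpenCV 4.12 (cv2) and the standard library are available. Lean on these libraries where they do the work, as an engineer would, in place of code of your own. Each camera call takes 0.05 s, during which the arm holds its last target.

## Working session

There is one attempt and no reset: what is moved stays moved. The work goes in short steps, Python scripts to look and compute and a shell command to move; the robot and the scene stay as the last step left them, time stands still between calls to the robot, and variables do not carry over. Pictures are saved under pics/ and viewed, and the job is handed in when it is done.

```bash
mkdir -p pics; ls; python3 - <<'E'
from plant import ctrl, snapshot
import cv2
o=ctrl.get_obs(); print(o)
for n in ["scene","top","wrist"]:
    s=snapshot(n); cv2.imwrite(f"pics/{n}0.png",s["image"]); print(n,{k:v for k,v in s.items() if k!="image"})
E
```

```text
pics
{'clock': 0.0, 'joint_pos': array([-5.00144310e+01,  2.05907774e+01,  6.31703552e-01, -2.25391387e-02,
       -7.01364632e+01, -1.65074712e+01]), 'qvel': array([-0.08804522,  0.05099281,  0.03987155, -0.02962546, -0.06094314,
       -0.09083862]), 'tau': array([ 6.29128613e-05, -5.82717025e+01,  2.93048269e+01,  6.99714661e+00,
        6.68754205e-03, -1.69274049e-04]), 'tool_pos': array([ 0.26869923, -0.61864687,  0.22560679]), 'orientation': array([ 1.79902380e+02, -6.83417836e-03, -1.56529572e+02]), 'force': array([ 0.08047754, -0.72283234,  0.30327069]), 'moment': array([-0.00923969,  0.02836044,  0.02140231]), 'opening': 0.08758432211260035}
scene {'mtx': array([[428.87207122,   0.        , 250.33588323],
       [  0.        , 428.87207122, 190.11335181],
       [  0.        ,   0.        ,   1.        ]]), 'eye': array([-0.26105243,  0.63235206,  0.69547784]), 'attitude': array([  59.0366833 ,    0.85088903, -126.9359714 ])}
top {'mtx': array([[413.85301953,   0.        , 255.57063231],
       [  0.        , 413.85301953, 190.91922755],
       [  0.        ,   0.        ,   1.        ]]), 'eye': array([0.44168457, 0.06454407, 1.43490265]), 'attitude': array([  3.49707361,  -0.79361584, -89.0536413 ])}
wrist {'mtx': array([[265.16637909,   0.        , 257.0970407 ],
       [  0.        , 265.16637909, 192.74772681],
       [  0.        ,   0.        ,   1.        ]]), 'tool_from_camera': array([[-5.50602206e-04,  9.52244923e-01,  3.05334739e-01,
         8.30202490e-02],
       [ 9.99999751e-01,  3.89431670e-04,  5.88756255e-04,
         4.96961308e-04],
       [ 4.41733138e-04,  3.05334987e-01, -9.52244901e-01,
        -1.58057808e-01],
       [ 0.00000000e+00,  0.00000000e+00,  0.00000000e+00,
         1.00000000e+00]])}
```

View pics/scene0.png

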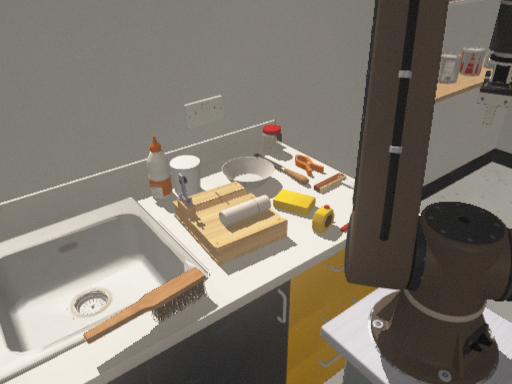

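View pics/top0.png

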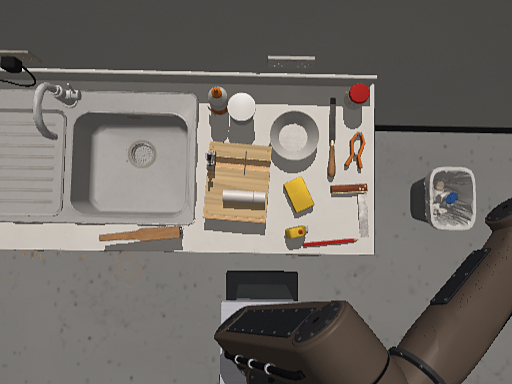

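View pics/wrist0.png

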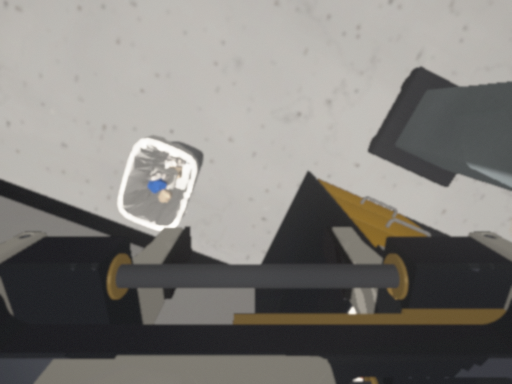

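The scene view shows the cradle at about (230,215). In the top view it covers cols 205-270 and rows 142-222, with the pipe at (243,196), and the hold-down and stop at (211,157). I'll zoom in.

```bash
python3 - <<'E'
import cv2
a=cv2.imread("pics/top0.png")[130:235,195:285]; cv2.imwrite("pics/topz.png",cv2.resize(a,None,fx=5.6,fy=5.6,interpolation=cv2.INTER_CUBIC))
a=cv2.imread("pics/scene0.png")[160:265,160:295]; cv2.imwrite("pics/scenez.png",cv2.resize(a,None,fx=5.6,fy=5.6,interpolation=cv2.INTER_CUBIC))
E
```

```text
(no output)
```

View pics/topz.png

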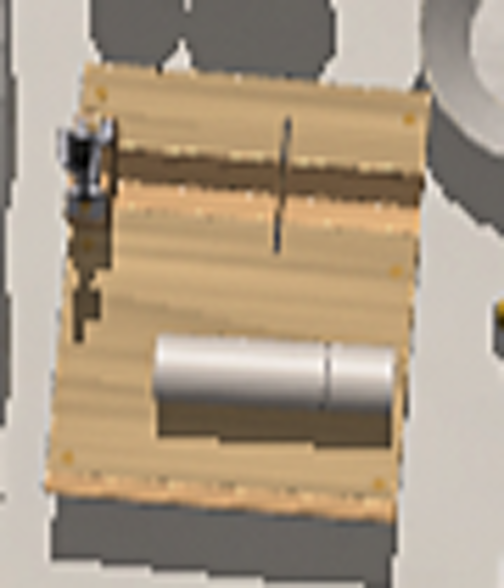

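View pics/scenez.png

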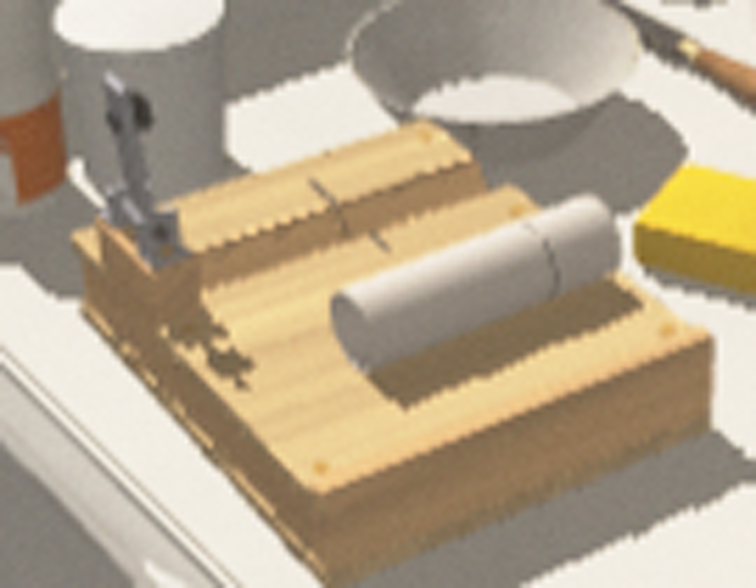

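```bash
cat > h.py <<'E'
import numpy as np
from scipy.spatial.transform import Rotation as R
def ray(s,u,v,tool=None):
    K=s["mtx"]; d=np.array([(u-K[0,2])/K[0,0],-(v-K[1,2])/K[1,1],-1.])
    if "eye" in s: return np.array(s["eye"]), R.from_euler("xyz",s["attitude"],degrees=True).apply(d)
    T=s["tool_from_camera"]; p,o=tool; Rt=R.from_euler("xyz",o,degrees=True)
    return p+Rt.apply(T[:3,3]), Rt.apply(T[:3,:3]@d)
def onz(s,u,v,z,tool=None):
    e,d=ray(s,u,v,tool); return e+d*(z-e[2])/d[2]
def px(s,P,tool=None):
    K=s["mtx"]
    if "eye" in s: c=R.from_euler("xyz",s["attitude"],degrees=True).inv().apply(np.array(P)-s["eye"])
    else:
        T=s["tool_from_camera"]; p,o=tool
        c=T[:3,:3].T@(R.from_euler("xyz",o,degrees=True).inv().apply(np.array(P)-p)-T[:3,3])
    return np.array([K[0,0]*c[0]/-c[2]+K[0,2],K[1,1]*-c[1]/-c[2]+K[1,2]])
E
python3 - <<'E'
from h import *
from plant import snapshot
t=snapshot("top"); s=snapshot("scene"); np.set_printoptions(precision=4,suppress=True)
def Z(u,v,x0=195,y0=130): return x0+(u+.5)/5.6-.5,y0+(v+.5)/5.6-.5
C={}
for n,u,v,z in [("BL",85,62,.05),("BR",430,95,.05),("FR",392,520,.056),("FL",47,490,.056),("lineB",289,120,.05),("lineF",277,250,.05),("pLb",157,337,.07),("pLf",155,404,.07),("pRb",395,346,.07),("pRf",392,410,.07),("cutb",328,343,.07),("cutf",326,407,.07)]:
    C[n]=onz(t,*Z(u,v),z); print(n,C[n])
for a,b in ["BL BR".split(),"BR FR".split(),"FL FR".split(),"BL FL".split()]: 
    d=C[a]-C[b]; print(a,b,np.linalg.norm(d[:2]),np.degrees(np.arctan2(d[1],d[0])))
print("scene view")
for n,u,v,z in [("BL",75,232,.05),("BR",470,160,.05),("FR",713,338,.056),("FL",320,492,.056),("hole",430,135,.05)]:
    print(n,onz(s,*Z(u,v,160,160),z))
E
```

```text
BL [0.6938 0.204  0.05  ]
BR [ 0.6776 -0.0041  0.05  ]
FR [0.4218 0.0151 0.056 ]
FL [0.4362 0.22   0.056 ]
lineB [0.6609 0.0806 0.05  ]
lineF [0.5821 0.0864 0.05  ]
pLb [0.5273 0.1558 0.07  ]
pLf [0.4878 0.1562 0.07  ]
pRb [0.5244 0.0154 0.07  ]
pRf [0.4866 0.0166 0.07  ]
cutb [0.5255 0.055  0.07  ]
cutf [0.4877 0.0555 0.07  ]
BL BR 0.20878922526078691 85.57196800047524
BR FR 0.25654795259766616 -4.304141623570465
FL FR 0.20534697160481236 85.97992532105134
BL FL 0.25804049040870947 -3.539342644775827
scene view
BL [0.6924 0.2006 0.05  ]
BR [0.6261 0.0025 0.05  ]
FR [0.4177 0.0153 0.056 ]
FL [0.4347 0.221  0.056 ]
hole [0.6607 0.0038 0.05  ]
```

```bash
cat >> h.py <<'E'
from plant import ctrl,snapshot
np.set_printoptions(precision=4,suppress=True)
O=np.array([0.5574,0.1088,0.]); YAW=-4.2
RC=R.from_euler("z",YAW,degrees=True)
def c2w(c): return O+RC.apply(c)
def w2c(w): return RC.inv().apply(np.array(w)-O)
def tool():
    o=ctrl.get_obs(); return o["tool_pos"],o["orientation"]
def row(w,yaw):
    p,o=tool(); r=R.from_euler("xyz",o,degrees=True); t=R.from_euler("xyz",[180,0,yaw],degrees=True)
    return np.r_[r.inv().apply(np.array(w)-p),(r.inv()*t).as_rotvec()].round(4)
def st():
    o=ctrl.get_obs(); print("t",round(o["clock"],2),"tool",o["tool_pos"],"cr",w2c(o["tool_pos"]),"ori",o["orientation"].round(2),"F",o["force"].round(2),"open",round(o["opening"],4))
E
python3 - <<'E'
from h import *
print("pipe",w2c([.5065,.086,.07])); print(row([.495,.078,.17],179))
E
```

```text
pipe [-0.0491 -0.0265  0.07  ]
[-0.4851  0.5491  0.0565  0.0008 -0.0003  0.4272]
```

```bash
python3 -m pendant '[[-0.485,0.549,0.0,0,0,0.427,0.6],[-0.485,0.549,0.0,0,0,0.427,0.6],[-0.485,0.549,0.0,0,0,0.427,0.6],[-0.485,0.549,0.0,0,0,0.427,0.6],[-0.485,0.549,0.0,0,0,0.427,0.6],[-0.485,0.549,0.0,0,0,0.427,0.6],[-0.485,0.549,0.0,0,0,0.427,0.6],[-0.485,0.549,0.0,0,0,0.427,0.6],[-0.485,0.549,0.03,0,0,0.427,0.6],[-0.485,0.549,0.056,0,0,0.427,0.6],[-0.485,0.549,0.056,0,0,0.427,0.6],[-0.485,0.549,0.056,0,0,0.427,0.6]]'; python3 - <<'E'
from h import *
import cv2
st(); s=snapshot("wrist"); cv2.imwrite("pics/w1.png",s["image"])
E
```

```text
clock: 1.75
tool_pos: [0.4953, 0.08, 0.1703]
orientation: [180.0, 0.0, 179.1]
force: [1.1, -0.6, 0.1]
opening: 0.07
t 1.75 tool [0.4953 0.08   0.1703] cr [-0.0598 -0.0333  0.1703] ori [179.98   0.03 179.07] F [ 1.15 -0.62  0.1 ] open 0.07
```

View pics/w1.png

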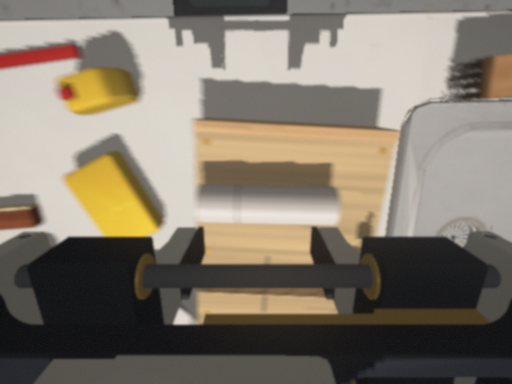

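Wrist view: the pipe covers cols 196-338 and rows 184-225, and the front deck corners are at about (197,121) and (398,131). I'll use these to cross-check the pipe and cradle positions.

```bash
python3 - <<'E'
from h import *
import cv2
T=tool(); s=snapshot("wrist"); g=s["image"].astype(int)
# pipe mask: low saturation bright in region
hsv=cv2.cvtColor(s["image"],cv2.COLOR_BGR2HSV)
m=((hsv[...,1]<60)&(hsv[...,2]>110)).astype(np.uint8); m[:150]=0;m[232:]=0;m[:,:185]=0;m[:,360:]=0
n,l,stt,c=cv2.connectedComponentsWithStats(m); i=1+np.argmax(stt[1:,4]); print(stt[i],c[i])
for col in (210,225,250,270,290,310,325):
    r=np.where(l[:,col]==i)[0]; a,b=r.min(),r.max()+1
    print(col,a,b,"back/front on z.07",onz(s,col,a-.5,.07,T)[:2],onz(s,col,b-.5,.07,T)[:2])
for n,u,v,z in [("FR",194,120,.056),("FL",398,130,.056),("pL",340,204,.08),("pR",196,204,.08)]: print(n,onz(s,u,v,z,T), "cr",w2c(onz(s,u,v,z,T)))
E
```

```text
[ 185  150  149   79 4941] [255.626  205.5058]
210 189 222 back/front on z.07 [0.4907 0.0367] [0.527  0.0341]
225 190 222 back/front on z.07 [0.492  0.0518] [0.5272 0.0499]
250 191 223 back/front on z.07 [0.4935 0.077 ] [0.5288 0.0762]
270 192 223 back/front on z.07 [0.4949 0.0973] [0.5291 0.0973]
290 191 224 back/front on z.07 [0.4941 0.1176] [0.5306 0.1184]
310 192 224 back/front on z.07 [0.4955 0.1379] [0.5309 0.1395]
325 193 225 back/front on z.07 [0.4968 0.1531] [0.5323 0.1554]
FR [0.4243 0.0232 0.056 ] cr [-0.1265 -0.0951  0.056 ]
FL [0.4371 0.2254 0.056 ] cr [-0.1285  0.1075  0.056 ]
pL [0.5058 0.1661 0.08  ] cr [-0.0557  0.0534  0.08  ]
pR [0.5035 0.0236 0.08  ] cr [-0.0475 -0.0889  0.08  ]
```

```bash
python3 -m pendant '[[-0.006,-0.003,0.05,0,0,0.017,0.6],[-0.006,-0.003,0.07,0,0,0.017,0.6],[-0.006,-0.003,0.076,0,0,0.017,0.6],[-0.006,-0.003,0.076,0,0,0.017,0.6]]';  python3 -m pendant '[[0,0,0.002,0,0,0,0.6],[0,0,0.004,0,0,0,0.6],[0,0,0.004,0,0,0,0.6]]'
```

```text
clock: 2.35
tool_pos: [0.5012, 0.0744, 0.095]
orientation: [-180.0, 0.0, 178.0]
force: [0.8, 0.2, 0.2]
opening: 0.0701
clock: 2.72
tool_pos: [0.501, 0.0746, 0.0909]
orientation: [180.0, 0.0, 178.0]
force: [0.4, -0.4, -0.3]
opening: 0.0703
```

```bash
python3 -m pendant '[[0,0,0.001,0,0,0,0.6],[0,0,0.002,0,0,0,0.6]]';  python3 -m pendant '[[0,0,0.001,0,0,0,0.6],[0,0,0.001,0,0,0,0.6]]'
```

```text
clock: 2.98
tool_pos: [0.5023, 0.0747, 0.0899]
orientation: [180.0, 0.2, 178.1]
force: [0.4, -3.3, 14.6]
opening: 0.0704
clock: 3.22
tool_pos: [0.5033, 0.0747, 0.0899]
orientation: [180.0, 0.3, 178.1]
force: [0.5, -4.1, 15.1]
opening: 0.0703
```

```bash
python3 -m pendant '[[-0.003,0,-0.001,0,0,0,0.6],[-0.009,0,-0.001,0,0,0,0.6],[-0.015,0,-0.001,0,0,0,0.6],[-0.021,0,-0.001,0,0,0,0.6],[-0.025,0,-0.001,0,0,0,0.6],[-0.025,0,-0.001,0,0,0,0.6]]'; python3 - <<'E'
from h import *
import cv2
st(); s=snapshot("wrist"); cv2.imwrite("pics/w2.png",s["image"])
s=snapshot("top"); cv2.imwrite("pics/t2.png",cv2.resize(s["image"][130:235,195:285],None,fx=5.6,fy=5.6,interpolation=cv2.INTER_CUBIC))
E
```

```text
clock: 3.98
tool_pos: [0.5276, 0.0737, 0.09]
orientation: [180.0, 0.2, 178.1]
force: [-0.2, -3.2, 10.0]
opening: 0.0702
t 3.98 tool [0.5276 0.0737 0.09  ] cr [-0.0272 -0.0372  0.09  ] ori [180.     0.16 178.08] F [-0.21 -3.17  9.96] open 0.0702
```

View pics/w2.png

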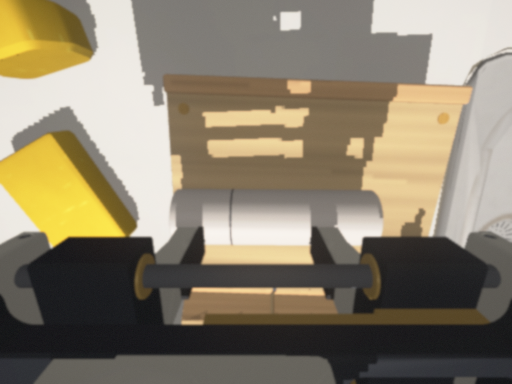

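View pics/t2.png

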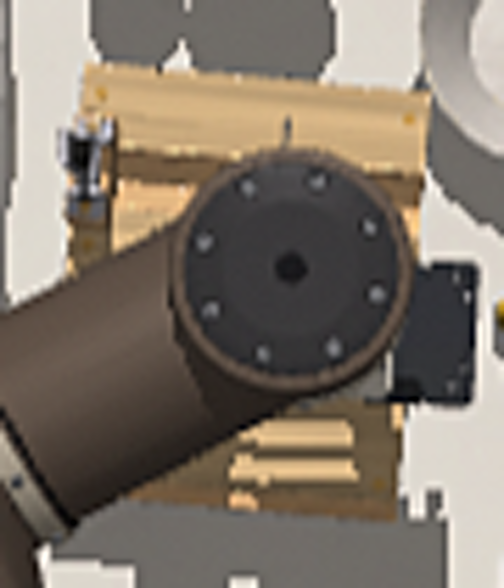

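```bash
python3 -m pendant '[[0,0,-0.008,0,0,0,0.6],[0.014,0,-0.008,0,0,0,0.6],[0.014,0,-0.003,0,0,0,0.6],[0.014,0,0,0,0,0,0.6],[0.011,0,0,0,0,0.005,0.6],[0.004,0,0,0,0,0.012,0.6],[-0.003,0,0,0,0,0.02,0.6],[-0.010,0,0,0,0,0.028,0.6],[-0.015,0,0,0,0,0.035,0.6],[-0.016,0,0,0,0,0.035,0.6]]'; python3 - <<'E'
from h import *
import cv2
st(); s=snapshot("wrist"); cv2.imwrite("pics/w3.png",s["image"])
E
```

```text
clock: 5.32
tool_pos: [0.5438, 0.0731, 0.0899]
orientation: [-180.0, 0.2, 176.1]
force: [-0.4, -2.6, 12.0]
opening: 0.0701
t 5.33 tool [0.5438 0.0731 0.0899] cr [-0.011  -0.0366  0.0899] ori [-179.98    0.17  176.12] F [-0.36 -2.57 11.99] open 0.0701
```

View pics/w3.png

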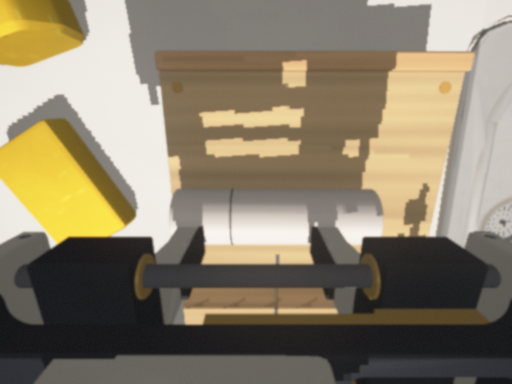

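```bash
python3 -m pendant '[[0,0,-0.008,0,0,0,0.6],[0.015,0,-0.008,0,0,0,0.6],[0.015,0,-0.003,0,0,0,0.6],[0.015,0,0,0,0,0,0.6],[0.012,0,0,0,0,0,0.6],[0.005,0,0,0,0,0,0.6],[-0.002,0,0,0,0,0,0.6],[-0.009,0,0,0,0,0,0.6],[-0.015,0,0,0,0,0,0.6],[-0.016,0,0,0,0,0,0.6]]'; python3 -m pendant '[[0,0,-0.008,0,0,0,0.6],[0.015,0,-0.008,0,0,0,0.6],[0.015,0,-0.003,0,0,0,0.6],[0.015,0,0,0,0,0,0.6],[0.012,0,0,0,0,0,0.6],[0.005,0,0,0,0,0,0.6],[-0.002,0,0,0,0,0,0.6],[-0.009,0,0,0,0,0,0.6],[-0.015,0,0,0,0,0,0.6],[-0.016,0,0,0,0,0,0.6]]'; python3 - <<'E'
from h import *
import cv2
st(); s=snapshot("wrist"); cv2.imwrite("pics/w4.png",s["image"])
s=snapshot("scene"); cv2.imwrite("pics/s4.png",cv2.resize(s["image"][130:265,140:295],None,fx=5,fy=5,interpolation=cv2.INTER_CUBIC)[:600])
E
```

```text
clock: 6.62
tool_pos: [0.5597, 0.072, 0.09]
orientation: [-180.0, 0.2, 176.1]
force: [-0.0, -1.4, 12.7]
opening: 0.0701
clock: 7.88
tool_pos: [0.5756, 0.0709, 0.09]
orientation: [-180.0, 0.2, 176.1]
force: [-0.6, -2.2, 12.2]
opening: 0.0698
t 7.88 tool [0.5756 0.0709 0.09  ] cr [ 0.021  -0.0365  0.09  ] ori [-179.99    0.17  176.09] F [-0.6  -2.21 12.15] open 0.0698
```

View pics/w4.png

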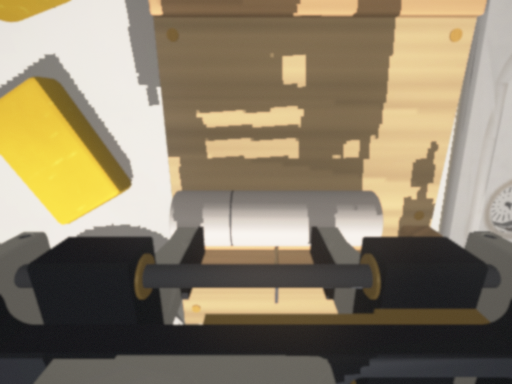

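View pics/s4.png

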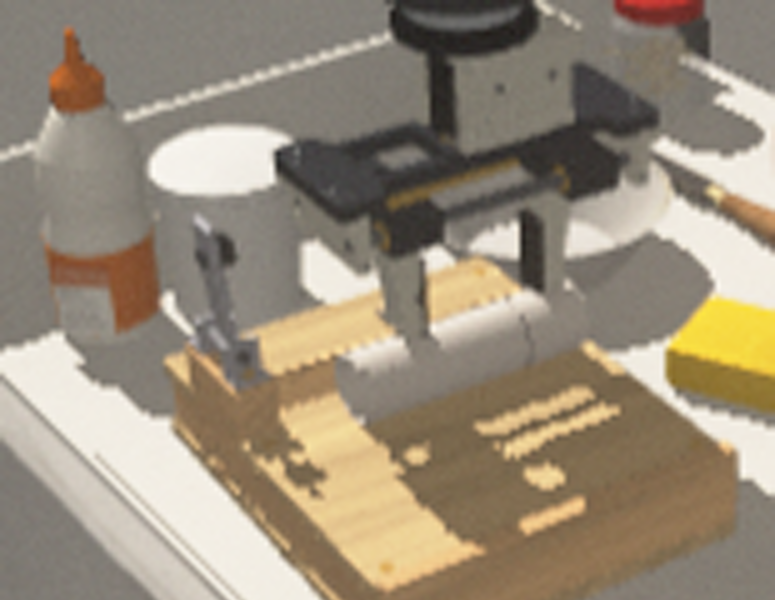

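```bash
python3 -m pendant '[[0,0,-0.008,0,0,0,0.6],[0.015,0,-0.008,0,0,0,0.6],[0.015,0,-0.003,0,0,0,0.6],[0.015,0,0,0,0,0,0.6],[0.012,0,0,0,0,0,0.6],[0.005,0,0,0,0,0,0.6],[-0.002,0,0,0,0,0,0.6],[-0.009,0,0,0,0,0,0.6],[-0.015,0,0,0,0,0,0.6],[-0.016,0,0,0,0,0,0.6]]'; python3 -m pendant '[[0,0,-0.008,0,0,0,0.6],[0.015,0,-0.008,0,0,0,0.6],[0.015,0,-0.003,0,0,0,0.6],[0.015,0,0,0,0,0,0.6],[0.012,0,0,0,0,0,0.6],[0.005,0,0,0,0,0,0.6],[-0.002,0,0,0,0,0,0.6],[-0.009,0,0,0,0,0,0.6],[-0.015,0,0,0,0,0,0.6],[-0.018,0,0,0,0,0,0.6]]'; python3 - <<'E'
from h import *
import cv2
st(); s=snapshot("wrist"); cv2.imwrite("pics/w5.png",s["image"])
s=snapshot("scene"); cv2.imwrite("pics/s5.png",cv2.resize(s["image"][130:265,140:295],None,fx=5,fy=5,interpolation=cv2.INTER_CUBIC)[:600])
E
```

```text
clock: 9.22
tool_pos: [0.5917, 0.0698, 0.09]
orientation: [-180.0, 0.2, 176.1]
force: [0.3, -1.3, 11.3]
opening: 0.07
clock: 10.48
tool_pos: [0.6094, 0.0685, 0.0897]
orientation: [-180.0, 0.2, 176.1]
force: [0.8, -1.3, 7.7]
opening: 0.0702
t 10.47 tool [0.6094 0.0685 0.0897] cr [ 0.0548 -0.0363  0.0897] ori [-180.      0.16  176.08] F [ 0.84 -1.29  7.7 ] open 0.0702
```

View pics/w5.png

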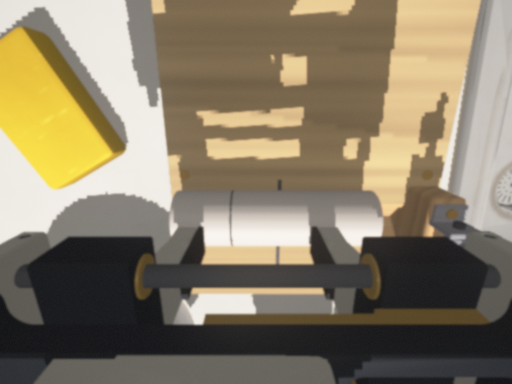

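View pics/s5.png

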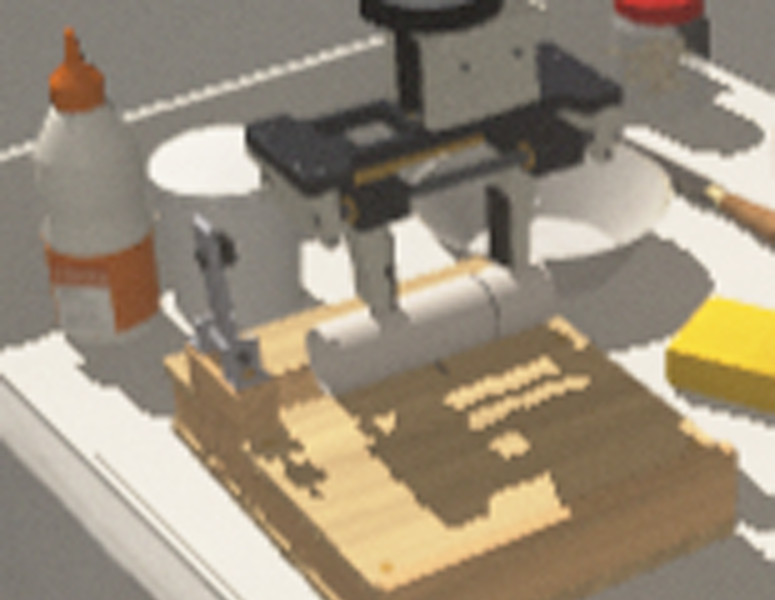

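```bash
python3 -m pendant '[[0,0,-0.008,0,0,0,0.6],[0.014,-0.005,-0.008,0,0,0,0.6],[0.014,-0.005,-0.003,0,0,0,0.6],[0.014,-0.005,0,0,0,0,0.6],[0.012,-0.005,0,0,0,0,0.6],[0.005,-0.005,0,0,0,0,0.6],[-0.002,-0.005,0,0,0,0,0.6],[-0.007,-0.005,0,0,0,0,0.6],[-0.011,-0.005,0,0,0,0,0.6],[-0.011,-0.005,0,0,0,0,0.6]]'; python3 - <<'E'
from h import *
import cv2
st(); s=snapshot("wrist"); cv2.imwrite("pics/w6.png",s["image"])
s=snapshot("scene"); cv2.imwrite("pics/s6.png",cv2.resize(s["image"][130:265,140:295],None,fx=5,fy=5,interpolation=cv2.INTER_CUBIC)[:600])
E
```

```text
clock: 11.82
tool_pos: [0.6186, 0.0628, 0.0884]
orientation: [-180.0, -0.0, 176.0]
force: [-0.1, -0.3, 0.2]
opening: 0.0697
t 11.82 tool [0.6186 0.0628 0.0884] cr [ 0.0645 -0.0414  0.0884] ori [-180.     -0.    176.02] F [-0.07 -0.25  0.19] open 0.0697
```

View pics/w6.png

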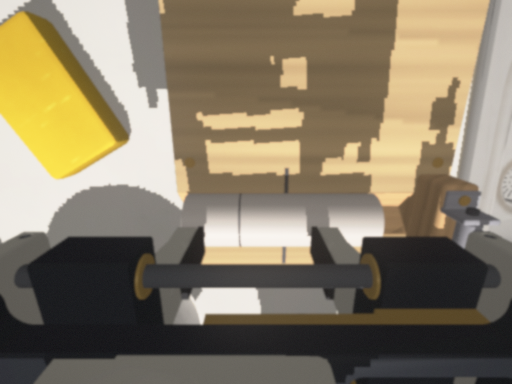

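View pics/s6.png

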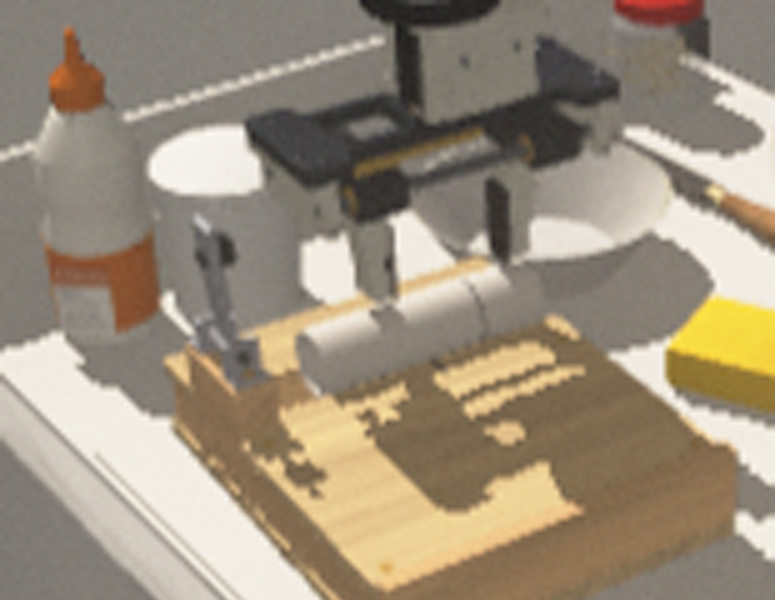

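The pipe has dropped into the trough: contact force is 0, and in the scene crop it sits lower between the deck and the land. I'll lift, then check the pipe and the clearance to the bowl.

```bash
python3 -m pendant '[[0,0,-0.04,0,0,0,-1],[0,-0.05,-0.05,0,0,0,-1],[0.003,-0.09,-0.05,0,0,0,-1],[0.003,-0.11,-0.05,0,0,0,-1],[0.003,-0.11,-0.05,0,0,0,-1],[0.003,-0.11,-0.05,0,0,0,-1]]'; python3 - <<'E'
from h import *
import cv2
st(); s=snapshot("wrist"); cv2.imwrite("pics/w7.png",s["image"])
s=snapshot("scene"); cv2.imwrite("pics/s7.png",cv2.resize(s["image"][130:265,140:295],None,fx=5,fy=5,interpolation=cv2.INTER_CUBIC)[:600])
s=snapshot("top"); cv2.imwrite("pics/t7.png",cv2.resize(s["image"][90:235,190:330],None,fx=4,fy=4,interpolation=cv2.INTER_CUBIC))
E
```

```text
clock: 12.68
tool_pos: [0.608, -0.0461, 0.1384]
orientation: [180.0, -0.0, 176.0]
force: [-0.1, 0.8, -0.0]
opening: 0.0158
t 12.68 tool [ 0.608  -0.0461  0.1384] cr [ 0.0618 -0.1508  0.1384] ori [180.    -0.   176.04] F [-0.11  0.77 -0.04] open 0.0158
```

View pics/w7.png

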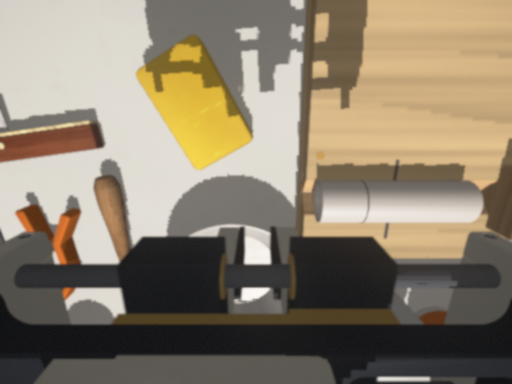

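View pics/s7.png

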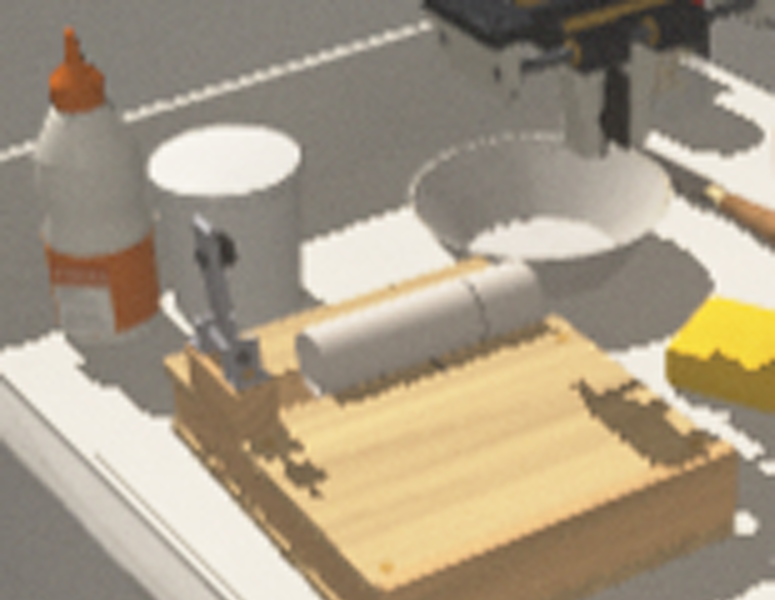

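View pics/t7.png

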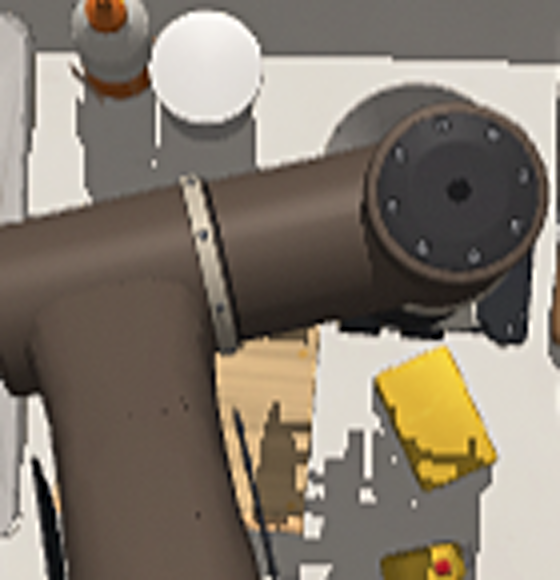

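```bash
python3 - <<'E'
from h import *
import cv2
T=tool(); w=snapshot("wrist"); t=snapshot("top"); s=snapshot("scene")
p=lambda n,P: print(n,P,"cr",w2c(P))
a=cv2.imread("pics/top0.png"); cv2.imwrite("pics/bowl.png",cv2.resize(a[90:190,250:340],None,fx=6,fy=6))
for z in (.05,.07): p("bowl near top",onz(t,294,161,z)); p("bowl near wrist",onz(w,235,225,z,T)); p("bowl left top",onz(t,270,135,z))
p("pipeR top-of-ring",onz(w,314,186,.065,T)); p("pipeR",onz(w,314,202,.07,T)); p("pipe L",onz(w,482,202,.07,T))
p("pipe near",onz(w,400,182,.065,T)); p("pipe far",onz(w,400,222,.07,T))
print("tcp px",px(w,T[0],T))
# scene: bowl near rim point and base
for (u,v) in [(560,262),(480,250)]:
  for z in (0,.05,.07): p((u,v),onz(s,140+u/5,130+v/5,z))
E
```

```text
bowl near top [ 0.6299 -0.0812  0.05  ] cr [ 0.0863 -0.1841  0.05  ]
bowl near wrist [ 0.6366 -0.0699  0.05  ] cr [ 0.0921 -0.1724  0.05  ]
bowl left top [0.717  0.0011 0.05  ] cr [ 0.167  -0.0957  0.05  ]
bowl near top [ 0.6272 -0.079   0.07  ] cr [ 0.0834 -0.1822  0.07  ]
bowl near wrist [ 0.6276 -0.0674  0.07  ] cr [ 0.0829 -0.1706  0.07  ]
bowl left top [0.713 0.002 0.07 ] cr [ 0.163  -0.0951  0.07  ]
pipeR top-of-ring [0.5961 0.0073 0.065 ] cr [ 0.0461 -0.0984  0.065 ]
pipeR [0.6097 0.0062 0.07  ] cr [ 0.0597 -0.0985  0.07  ]
pipe L [0.6202 0.1582 0.07  ] cr [0.059  0.0539 0.07  ]
pipe near [0.5977 0.0849 0.065 ] cr [ 0.0419 -0.0209  0.065 ]
pipe far [0.635  0.0859 0.07  ] cr [ 0.0791 -0.0171  0.07  ]
tcp px [256.4953 239.457 ]
(560, 262) [ 0.7074 -0.0895  0.    ] cr [ 0.1641 -0.1868  0.    ]
(560, 262) [ 0.6377 -0.0376  0.05  ] cr [ 0.0908 -0.1402  0.05  ]
(560, 262) [ 0.6099 -0.0169  0.07  ] cr [ 0.0615 -0.1215  0.07  ]
(480, 250) [ 0.7526 -0.0579  0.    ] cr [ 0.2069 -0.1519  0.    ]
(480, 250) [ 0.6797 -0.0083  0.05  ] cr [ 0.1306 -0.1078  0.05  ]
(480, 250) [0.6506 0.0116 0.07  ] cr [ 0.1001 -0.0901  0.07  ]
```

View pics/bowl.png

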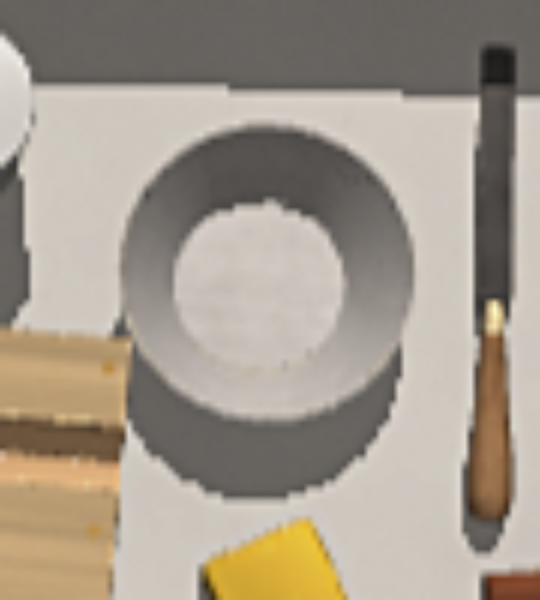

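```bash
python3 -m pendant '[[0.002,0.005,0.03,0,0,0,-1],[0.002,0.013,0.06,0,0,0,-1],[0.002,0.013,0.078,0,0,0,-1],[0.002,0.013,0.078,0,0,0,-1]]'; python3 -m pendant '[[0,0.004,0,0,0,0,-1],[0,0.010,0,0,0,0,-1],[0,0.016,0,0,0,0,-1],[0,0.022,0,0,0,0,-1],[0,0.028,0,0,0,0,-1],[0,0.034,0,0,0,0,-1],[0,0.038,0,0,0,0,-1]]'; python3 - <<'E'
from h import *
import cv2
st(); s=snapshot("wrist"); cv2.imwrite("pics/w8.png",s["image"])
E
```

```text
clock: 13.48
tool_pos: [0.6057, -0.0334, 0.0591]
orientation: [-180.0, -0.2, 176.1]
force: [0.5, 0.1, 0.7]
opening: 0.0004
clock: 14.35
tool_pos: [0.6093, 0.0045, 0.0606]
orientation: [-180.0, -0.0, 176.0]
force: [0.3, -3.4, 1.8]
opening: 0.0002
t 14.35 tool [0.6093 0.0045 0.0606] cr [ 0.0594 -0.1003  0.0606] ori [-179.98   -0.01  176.05] F [ 0.34 -3.44  1.79] open 0.0002
```

View pics/w8.png

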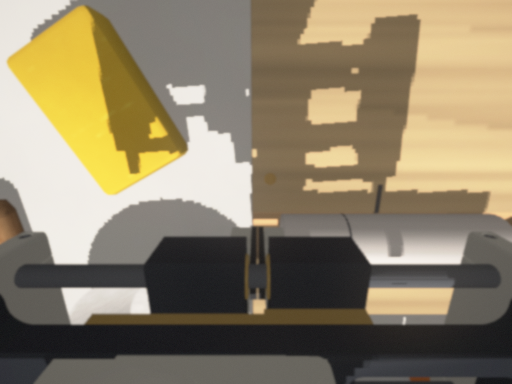

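```bash
python3 -m pendant '[[0,0.005,0,0,0,0,-1],[0,0.010,0,0,0,0,-1],[0,0.015,0,0,0,0,-1],[0,0.018,0,0,0,0,-1]]';  python3 -m pendant '[[0,0.003,0,0,0,0,-1],[0,0.005,0,0,0,0,-1]]'; python3 -m pendant '[[0,0.002,0,0,0,0,-1],[0,0.003,0,0,0,0,-1]]'
```

```text
clock: 14.9
tool_pos: [0.6106, 0.0226, 0.0606]
orientation: [-180.0, 0.0, 176.0]
force: [0.5, -3.2, 2.4]
opening: 0.0007
clock: 15.15
tool_pos: [0.611, 0.0274, 0.0606]
orientation: [-180.0, 0.0, 176.0]
force: [-1.4, -3.0, 2.7]
opening: 0.0002
clock: 15.4
tool_pos: [0.611, 0.0295, 0.0606]
orientation: [-179.9, -0.0, 176.0]
force: [1.0, -11.3, 2.0]
opening: 0.0004
```

```bash
python3 -m pendant '[[0,0.0015,0,0,0,0,-1],[0,0.0015,0,0,0,0,-1]]'; python3 - <<'E'
from h import *
import cv2
st(); s=snapshot("wrist"); cv2.imwrite("pics/w9.png",s["image"])
s=snapshot("scene"); cv2.imwrite("pics/s9.png",cv2.resize(s["image"][130:265,140:295],None,fx=5,fy=5,interpolation=cv2.INTER_CUBIC)[:600])
E
```

```text
clock: 15.65
tool_pos: [0.611, 0.0295, 0.0606]
orientation: [-179.8, -0.0, 176.0]
force: [2.5, -15.0, 3.1]
opening: 0.0007
t 15.65 tool [0.611  0.0295 0.0606] cr [ 0.0593 -0.0751  0.0606] ori [-179.84   -0.05  176.02] F [  2.53 -15.     3.12] open 0.0007
```

View pics/s9.png

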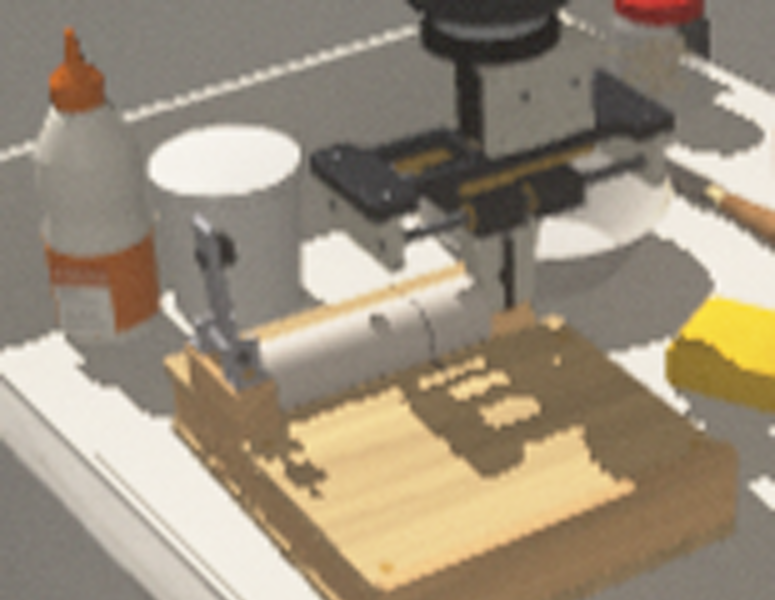

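```bash
python3 -m pendant '[[0,-0.006,0,0,0,0,-1],[0,-0.02,-0.01,0,0,0,-1],[0,-0.02,-0.07,0,0,0,-1],[0,-0.02,-0.13,0,0,0,-1],[0,-0.02,-0.14,0,0,0,-1]]'; python3 - <<'E'
from h import *
import cv2
st()
s=snapshot("scene"); im=s["image"]
cv2.imwrite("pics/s10.png",cv2.resize(im[165:225,165:225],None,fx=10,fy=10,interpolation=cv2.INTER_CUBIC))
n=RC.apply([1,0,0])
def plane(u,v,xc):
    e,d=ray(s,u,v); q=c2w([xc,0,0]); return w2c(e+d*((q-e)@n)/(d@n))
for u,v in [(202,215),(213,220),(215,350),(250,380),(235,345)]:
    print(u,v,plane(140+u/5,130+v/5,.052),plane(140+u/5,130+v/5,.062))
E
```

```text
clock: 16.38
tool_pos: [0.6123, 0.0121, 0.2065]
orientation: [179.8, 0.5, 176.1]
force: [-0.5, -0.6, -1.1]
opening: 0.0003
t 16.38 tool [0.6123 0.0121 0.2065] cr [ 0.0618 -0.0924  0.2065] ori [179.83   0.5  176.07] F [-0.52 -0.56 -1.13] open 0.0003
202 215 [0.052  0.1002 0.174 ] [0.062  0.0962 0.1682]
213 220 [0.052  0.0946 0.1693] [0.062  0.0905 0.1635]
215 350 [0.052  0.1014 0.0931] [0.062  0.0974 0.0865]
250 380 [0.052  0.0835 0.0677] [0.062  0.0793 0.0607]
235 345 [0.052  0.0899 0.0922] [0.062  0.0858 0.0855]
```

View pics/s10.png

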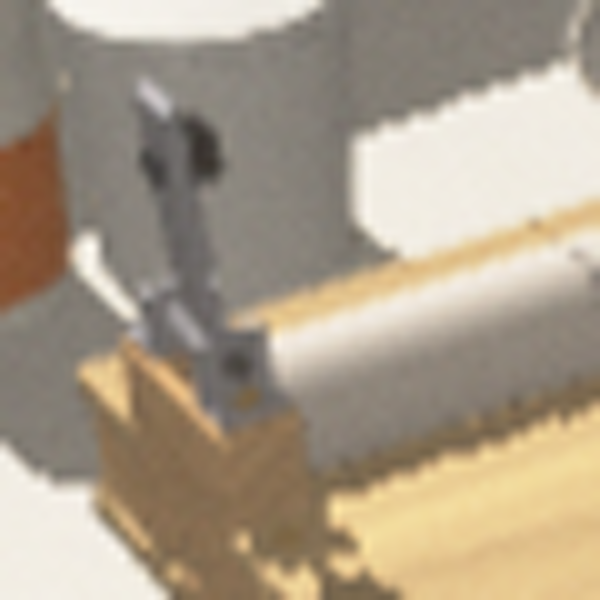

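```bash
python3 -m pendant '[[0,0.05,0,0,0,0,-1],[0,0.11,0,0,0,0,-1],[0,0.17,0,0,0,0,-1],[0,0.22,0,0,0,0,-1],[0,0.238,0,0,0,0,-1],[0,0.238,0.03,0,0,0,-1],[0,0.238,0.055,0,0,0,-1],[0,0.238,0.062,0,0,0,-1],[0,0.238,0.062,0,0,0,-1]]'; python3 - <<'E'
from h import *
import cv2
st()
s=snapshot("scene"); im=s["image"]
cv2.imwrite("pics/s11.png",cv2.resize(im[110:230,140:260],None,fx=5,fy=5,interpolation=cv2.INTER_CUBIC))
s=snapshot("wrist"); cv2.imwrite("pics/w11.png",s["image"])
E
```

```text
clock: 17.55
tool_pos: [0.6263, 0.2486, 0.1383]
orientation: [-180.0, -0.0, 176.0]
force: [-0.1, -0.5, 0.4]
opening: 0.0006
t 17.55 tool [0.6263 0.2486 0.1383] cr [0.0585 0.1445 0.1383] ori [-179.95   -0.04  176.01] F [-0.09 -0.5   0.44] open 0.0006
```

View pics/s11.png

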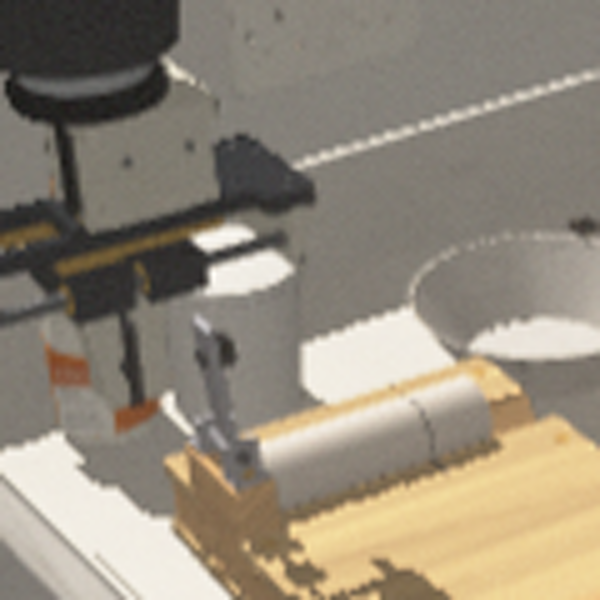

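View pics/w11.png

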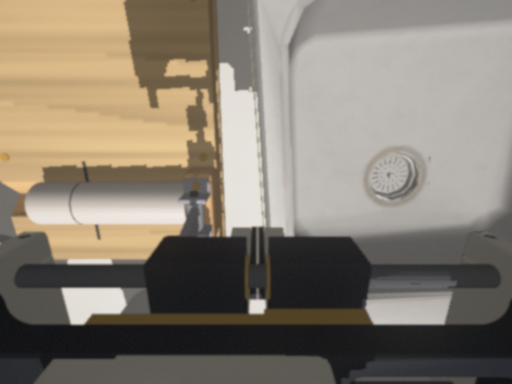

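```bash
python3 - <<'E'
from h import *
for th in (98,90,80,70,60,50,40,30,20,10,5,0):
    a=np.radians(th); r=.068; h=.003+(.003 if th<13 else 0)
    y=.0925-r*np.cos(a)+h*np.sin(a)+.014; z=.092+r*np.sin(a)+h*np.cos(a)
    print(th,round(y-.1445,4),round(.1385-z,4),round(z,4))
E
```

```text
98 -0.0256 -0.0204 0.1589
90 -0.035 -0.0215 0.16
80 -0.0469 -0.021 0.1595
70 -0.0584 -0.0184 0.1569
60 -0.0694 -0.0139 0.1524
50 -0.0794 -0.0075 0.146
40 -0.0882 0.0005 0.138
30 -0.0954 0.0099 0.1286
20 -0.1009 0.0204 0.1181
10 -0.1039 0.0288 0.1097
5 -0.1052 0.0346 0.1039
0 -0.106 0.0405 0.098
```

```bash
python3 -m pendant '[[-0.003,-0.006,-0.014,0,0,0,-1],[-0.003,-0.014,-0.015,0,0,0,-1],[-0.003,-0.020,-0.015,0,0,0,-1],[-0.003,-0.026,-0.015,0,0,0,-1],[-0.003,-0.032,-0.015,0,0,0,-1],[-0.003,-0.038,-0.015,0,0,0,-1],[-0.003,-0.044,-0.016,0,0,0,-1],[-0.003,-0.050,-0.017,0,0,0,-1],[-0.003,-0.056,-0.017,0,0,0,-1],[-0.003,-0.058,-0.017,0,0,0,-1]]'; python3 - <<'E'
from h import *
import cv2
st()
s=snapshot("scene"); im=s["image"]
cv2.imwrite("pics/s12.png",cv2.resize(im[110:230,140:260],None,fx=5,fy=5,interpolation=cv2.INTER_CUBIC))
E
```

```text
clock: 18.9
tool_pos: [0.6253, 0.1907, 0.1556]
orientation: [-180.0, 0.0, 176.0]
force: [-1.0, 2.8, -0.0]
opening: 0.0006
t 18.9 tool [0.6253 0.1907 0.1556] cr [0.0617 0.0867 0.1556] ori [-180.      0.    176.02] F [-1.04  2.78 -0.01] open 0.0006
```

View pics/s12.png

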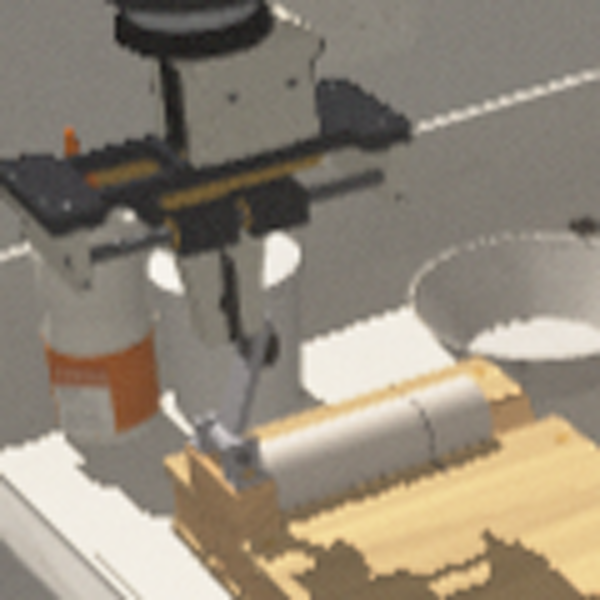

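```bash
python3 -m pendant '[[0,-0.006,0.001,0,0,0,-1],[0,-0.0115,0.003,0,0,0,-1],[0,-0.0165,0.006,0,0,0,-1],[0,-0.0215,0.0095,0,0,0,-1],[0,-0.026,0.013,0,0,0,-1],[0,-0.030,0.0175,0,0,0,-1],[0,-0.034,0.022,0,0,0,-1],[0,-0.037,0.027,0,0,0,-1],[0,-0.040,0.032,0,0,0,-1],[0,-0.043,0.037,0,0,0,-1],[0,-0.044,0.042,0,0,0,-1],[0,-0.045,0.046,0,0,0,-1]]'; python3 - <<'E'
from h import *
import cv2
st()
s=snapshot("scene"); im=s["image"]
cv2.imwrite("pics/s13.png",cv2.resize(im[110:230,140:260],None,fx=5,fy=5,interpolation=cv2.INTER_CUBIC))
E
```

```text
clock: 20.45
tool_pos: [0.6221, 0.1461, 0.1092]
orientation: [-180.0, -0.0, 176.0]
force: [-0.1, -0.0, 1.3]
opening: 0.0001
t 20.45 tool [0.6221 0.1461 0.1092] cr [0.0618 0.042  0.1092] ori [-179.98   -0.02  176.03] F [-0.07 -0.02  1.35] open 0.0001
```

View pics/s13.png

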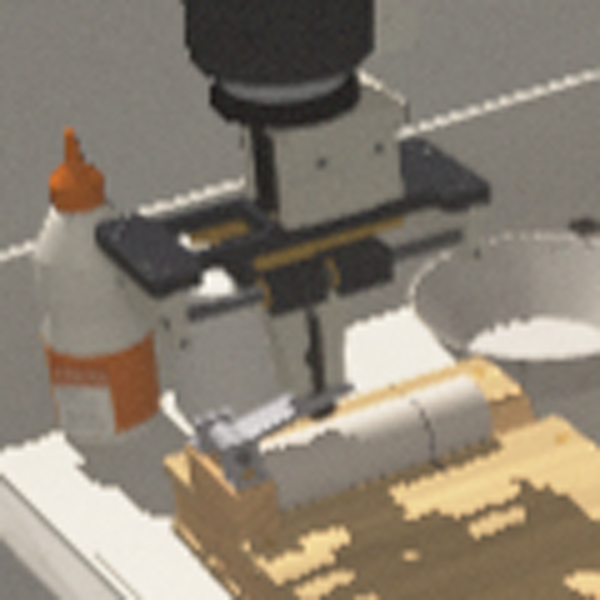

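```bash
python3 -m pendant '[[0,-0.0005,0.003,0,0,0,-1],[0,-0.001,0.006,0,0,0,-1],[0,-0.001,0.009,0,0,0,-1],[0,-0.001,0.010,0,0,0,-1]]'; python3 -m pendant '[[0,0,0.001,0,0,0,-1],[0,0,0.002,0,0,0,-1]]'
```

```text
clock: 21.0
tool_pos: [0.6221, 0.1453, 0.0993]
orientation: [-180.0, -0.0, 176.0]
force: [0.9, -0.3, 1.2]
opening: 0.0002
clock: 21.25
tool_pos: [0.6222, 0.1453, 0.098]
orientation: [-180.0, 0.0, 176.0]
force: [-3.2, -0.5, 9.0]
opening: 0.0004
```

```bash
python3 -m pendant '[[0,0,0.0007,0,0,0,-1],[0,0,0.0007,0,0,0,-1]]'; python3 -m pendant '[[0,0,-0.01,0,0,0,-1],[0,0,-0.06,0,0,0,-1],[0.05,0,-0.11,0,0,0,-1],[0.1,-0.05,-0.13,0,0,0,-1],[0.15,-0.10,-0.13,0,0,0,-1],[0.15,-0.15,-0.13,0,0,0,-1],[0.15,-0.2,-0.13,0,0,0,-1],[0.15,-0.25,-0.13,0,0,0,-1],[0.15,-0.3,-0.13,0,0,0,-1],[0.15,-0.35,-0.13,0,0,0,-1],[0.15,-0.35,-0.13,0,0,0,-1]]'; python3 - <<'E'
from h import *
import cv2
st()
s=snapshot("scene"); im=s["image"]
cv2.imwrite("pics/s14.png",cv2.resize(im[155:265,160:295],None,fx=5.5,fy=5.5,interpolation=cv2.INTER_CUBIC))
s=snapshot("top"); im=s["image"]
cv2.imwrite("pics/t14f.png",im)
cv2.imwrite("pics/t14.png",cv2.resize(im[130:235,195:285],None,fx=5.6,fy=5.6,interpolation=cv2.INTER_CUBIC))
E
```

```text
clock: 21.5
tool_pos: [0.6222, 0.1453, 0.098]
orientation: [180.0, 0.0, 176.1]
force: [-3.6, -0.8, 7.1]
opening: 0.0004
clock: 22.88
tool_pos: [0.4477, -0.1961, 0.2271]
orientation: [-180.0, 0.0, 175.8]
force: [-0.4, 0.7, 0.8]
opening: 0.0004
t 22.88 tool [ 0.4477 -0.1961  0.2271] cr [-0.0871 -0.3121  0.2271] ori [-179.99    0.    175.79] F [-0.41  0.68  0.77] open 0.0004
```

View pics/s14.png

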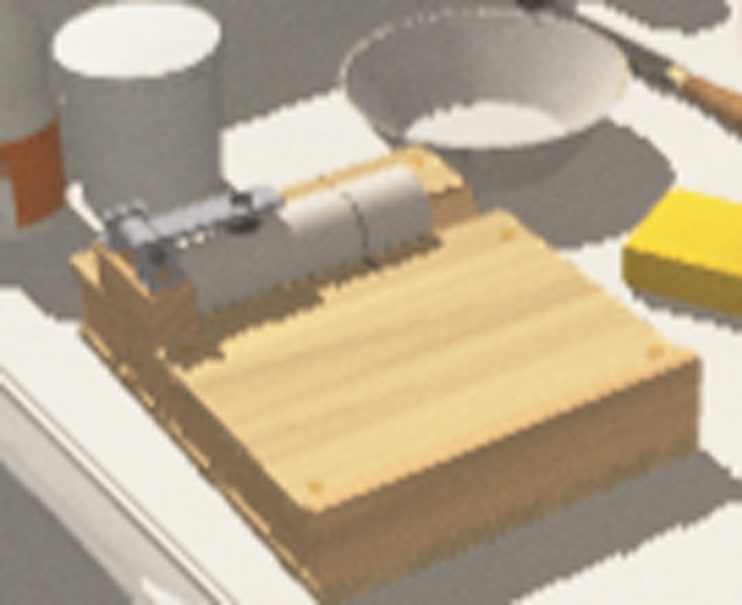

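View pics/t14.png

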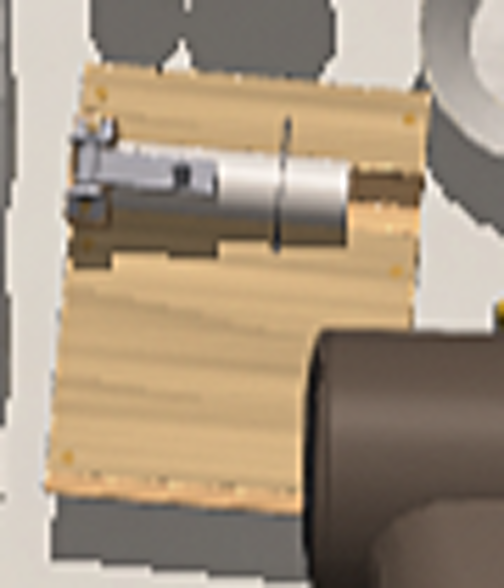

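View pics/t14f.png

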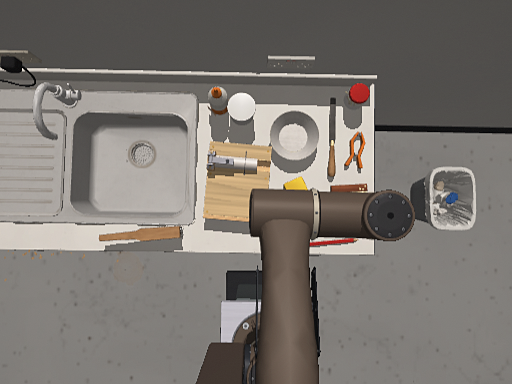

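```bash
python3 - <<'E'
from h import *
t=snapshot("top")
Z=lambda u,v:(195+(u+.5)/5.6-.5,130+(v+.5)/5.6-.5)
print("pipe R end",w2c(onz(t,*Z(348,190),.07)),"cut",w2c(onz(t,*Z(283,185),.08)),"saw line",w2c(onz(t,*Z(289,120),.05)),"arm tip",w2c(onz(t,*Z(218,177),.093)))
print(ctrl.close_job()); st()
E
```

```text
pipe R end [ 0.0637 -0.0596  0.07  ] cut [ 0.0618 -0.0212  0.08  ] saw line [ 0.1052 -0.0206  0.05  ] arm tip [0.0614 0.0166 0.093 ]
the job is handed in; nothing more can be done
None
the job is handed in; nothing more can be done
```

I finished all three steps in the order asked and handed the job in after about 23 s of the 53 s allowed.

- **Rolling:** With two fingertips on top of the pipe, I rolled it across the deck in seven short strokes, pressing with about 10–15 N. I straightened it by about 2° on the way, and it dropped into the V trough and stayed there.
- **Pushing home:** I pushed the right end with the shut fingertips. Friction was about 3 N until the pipe met the stop; the force then rose to 15 N with no further movement.
- **Hold-down:** I pushed the arm over from its outer side and pressed it down. It met firm resistance (7–9 N) with the fingertips at 98 mm, the height of the screw head when the arm is level. I then moved the robot clear of everything.

**Last checks (top camera):**

| Point | Measured, cradle y | Expected |
|---|---|---|
| Pipe's right end | −59.6 mm | −60 mm |
| Pipe's cut line | −21.2 mm | level with the cradle's saw mark, measured at −20.6 mm |
| Arm tip | +16.6 mm | about +17.5 mm |

In the scene picture the arm lies level with its pad on the pipe.

- **Measurements that disagreed:** Early on, the wrist and top cameras differed by about 5–8 mm in y and about 1.5° in the pipe's angle. I relied on touch for the final positions.
- **Bystanders:** Nothing touched the other items. In the last top view, the brush, file, clamp and the visible part of the pencil look where they were. The robot arm hid the tape measure and part of the try square, so I could not confirm those two by eye.

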